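# Assemble the stacking lunch tower on its base

## Task

Put the steel lunch tower together on its round base, one piece at a time from the bottom up: first the deepest tin, then the middle one, then the shallowest, and last the lid, each fully seated with its foot inside the mouth below. Leave the tower straight and standing freely, and do not disturb the honey jar, the garlic or the onion.

Things in the scene. Friction and masses are not known exactly. Their poses are not given: they have to be found in the camera images.
- deep_tier: Deepest of 3 open round steel tins, all 64 mm across outside, differing in height: this one 72 mm in total, two beads round its wall. Wall 3 mm, mouth 58 mm wide. It stands on a foot 51 mm wide, 6 mm high, chamfered, which drops into the mouth below with about 3 mm play all round until the 64 mm shoulder rests on that rim. Loose, upright, 0.16 kg. Origin: centre of the foot's underside; z up.
- middle_tier: Middle tin: as deep_tier (64 mm across, mouth 58 mm, same foot 51 mm wide and 6 mm high) but 54 mm high in total, with one bead round its wall; loose, upright, about 0.13 kg. Origin: centre of the underside of its foot; z up.
- shallow_tier: Shallowest tin: as deep_tier (64 mm across, mouth 58 mm, same foot 51 mm wide and 6 mm high) but 40 mm high in total, plain wall without bead; loose, upright, about 0.10 kg. Origin: centre of the underside of its foot; z up.
- tower_lid: Lid of the tower: steel disc 64 mm across with the same foot beneath (51 mm wide, 6 mm high) and a black round knob on top. Disc from 6 to 15 mm above the foot's underside; knob 24 mm across (20 mm at its neck), its top 44 mm above the foot's underside. Loose, about 0.09 kg. Origin: centre of the foot's underside; z up.
- tower_base: Base of the tower: low round stand 90 mm across at its floor, 10 mm high, steel rim round a recess 58 mm wide whose black floor is 4 mm above the worktop. A tin's foot drops into the recess and its shoulder rests on the rim, 10 mm above the worktop. Fixed: it cannot be pushed. Origin: centre of its underside, on the worktop; z up.
- honey: Bystander: glass honey jar with a green lid, 64 x 68 mm, 84 mm high, standing loose on the worktop. Origin: centre of its underside.
- garlic: Bystander: garlic bulb, 55 mm across and 55 mm high, loose on the worktop. Origin: centre of its underside.
- onion: Bystander: brown onion, about 74 mm across and 77 mm high, loose on the worktop. Origin: centre of its underside.

How it is judged:
By the outcome, as a careful person would: the job done as asked, in the order asked, and still so for the second after the job is handed in, with the robot touching nothing.
It also fails if it takes over 112 s, if anything falls off the work surface, if the arm or the gripper's body presses on something with over 40 N, if the wrist force passes 120 N, or if a joint passes its speed limit or range.

## Robot

A 6-joint arm with a two-finger parallel gripper is mounted at the origin on a cart in front of the work surface, level with it; the furniture and walls round the work are solid. World frame = base frame: x ahead of the robot, y to its left, z up, the work surface at z = 0. Lengths are in m, angles in rad, forces in N, time in s.
With the tool pointing down it reaches from about 0.3 to 0.75 m from the base axis. Payload 8.5 kg.
Tool frame: the origin (TCP) lies midway between the tips of the shut fingers; the grasp point (between the pads) lies 19 mm behind it (manip.grasp_offset is the distance from the TCP to the grasp point, in m); z points along the fingers, y is the line along which they close (so a half turn about z gives the same grasp; the last joint's range is limited). The gripper opens to 85 mm and grips with 20 to 120 N. Pads are 22 mm wide; open, the fingers measure 114 mm over their backs; the gripper's body (76 mm by 85 mm) begins 54 mm behind the grasp point. The pads swing forward as they close: fully open they stand 13 mm farther back than shut.
Start: joints at [-1.486, 0.381, 1.297, -0, 1.464, -0.215], TCP at [0.162, -0.525, 0.231] pointing down, gripper open.
Joint ranges: [-3.11, 3.11], [-0.89, 2.33], [0.22, 2.48], [-1.42, 4.56], [0.17, 2.85], [-2.88, 2.88]. Speed limits (rad/s): [2.39, 2.39, 3.14, 3.14, 3.14, 3.14].

## Interface

Orientations are given as a unit quaternion [w, x, y, z].
In Python, from station import telemetry, eyes, workorder, manip gives the robot as it stands. The module is installed in compiled form; this text tells all that it offers.
- The arm moves only by the shell command python3 -m crank 'ROWS' [OPENING]. ROWS is text: rows parted by semicolons, each of 6 numbers parted by spaces: the shift along the tool's x, y, z in units of 50 mm (1.0 is 50 mm), then the turn, a rotation vector about the tool's x, y, z in units of 6 degrees (1.0 is 6 degrees). A call has 1 to 12 rows; each row shifts and turns the commanded pose from where the row before left it, along the tool's axes as they then stand; what a row does not reach is not made up. A row lasts 1/8 s, in which the tool goes at most 62.5 mm and 10.7 degrees, less where a joint would pass 70% of its speed; a pose out of reach is approached as far as the arm can. A call is refused whole if a number of a shift passes 1 or a number of a turn 1, either way. A call with a gripper value outside its range is refused whole. OPENING is the gripper's target within -1 to 1 (shut at 1, half-way at 0, fully open at -1), set as the call begins (- or left out, the last holds). The fingers move at their own pace and stop on an object; the grip force is fixed at half the most. Time passes only in rows, so rows that do not move let the fingers close. It gives the time, the measured TCP pose, the force, the opening and the grip force at its end, in the units of the state.
- telemetry.sense(): the state, without advancing time (a new reading comes with each control period).
- eyes.capture(name): name is "scene" or "side" or "wrist"; returns (picture, depth): 400x640x3 uint8, red, green, blue; 400x640 float32, m along the optical axis (not along the pixel's ray), 0 where there is no reading.
- eyes.camera_info(name): a dict with "camera_matrix" (3x3 intrinsics, pixels), "pose" (4x4, takes a point from camera to world coordinates). Camera axes: x right, y down, z forward; pixel columns grow to the right and rows downward; lengths in m; the calibration is good to about 2 mm. A picture is of the moment at which its call begins: read the wrist's pose just before it. camera_info takes no time and is no camera call; for the wrist camera it gives the pose at the moment of the call.
- workorder.close_job(): hands the job in; it is judged then, once.
The state is a dict: "time": time; "joints": joint angles; "joint_vel": joint speeds; "tau": joint torques, N m; "eef_pos": TCP position; "orientation": TCP orientation; "wrist_force": force on the tool from outside, world axes, zero at the start; "moment": the same for the moment, N m; "finger_gap": finger opening in m; "grasp_force": force on a finger pad.
Only numpy, scipy, OpenCV 4.12 (cv2) and the standard library are available. Lean on these libraries where they do the work, as an engineer would, in place of code of your own. Each camera call takes 0.05 s, during which the arm holds its last target. There are 200 camera calls.

## Working session

There is one attempt and no reset: what is moved stays moved. The work goes in short steps, Python scripts to look and compute and a shell command to move; the robot and the scene stay as the last step left them, time stands still between calls to the robot, and variables do not carry over. Pictures are saved under pics/ and viewed, at most 14 in all, crops included, and the job is handed in when it is done.

```bash
mkdir -p pics; python3 - <<'E'
from station import telemetry, eyes, manip
import cv2,numpy as np
s=telemetry.sense();print(s['eef_pos'],s['orientation'],s['finger_gap'],s['time'],manip.grasp_offset)
for n in ("scene","side"):
    i=eyes.camera_info(n);p,d=eyes.capture(n)
    cv2.imwrite(f"pics/{n}0.png",p[:,:,::-1]);np.savez(f"{n}0.npz",p=p,d=d,K=i["camera_matrix"],T=i["pose"])
    print(n,np.round(i["camera_matrix"],1),np.round(i["pose"],3))
E
```

```text
[ 0.16241504 -0.52516846  0.23072186] [-7.21271406e-04  9.88783397e-01  1.49354851e-01  4.72510978e-05] 0.08558671850333706 0.0 0.0187
scene [[464.7   0.  315.9]
 [  0.  464.7 204.6]
 [  0.    0.    1. ]] [[-0.782 -0.362  0.507 -0.09 ]
 [-0.622  0.426 -0.657  0.829]
 [ 0.022 -0.829 -0.558  0.711]
 [ 0.     0.     0.     1.   ]]
side [[440.5   0.  323.8]
 [  0.  440.5 191. ]
 [  0.    0.    1. ]] [[-0.605 -0.71   0.361  0.194]
 [-0.796  0.533 -0.287  0.311]
 [ 0.011 -0.461 -0.887  0.903]
 [ 0.     0.     0.     1.   ]]
```

View pics/scene0.png

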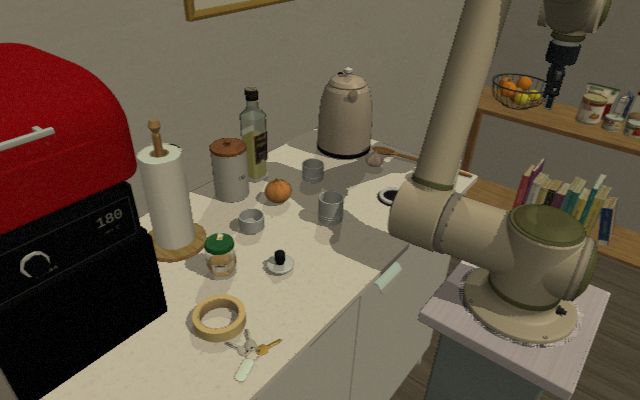

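View pics/side0.png

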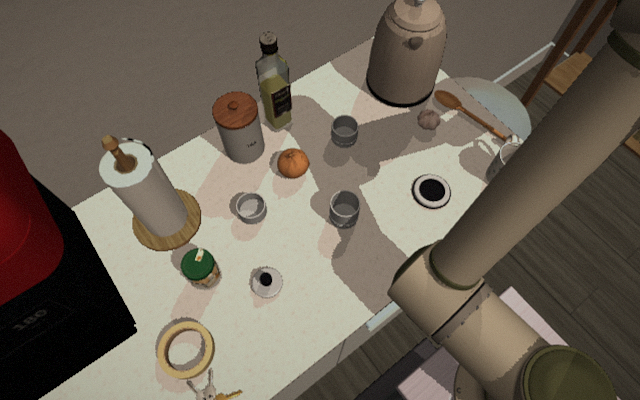

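The side view shows the tins at (344,209), (344,130) and (251,208), the lid at (267,281), the base at (432,190), the onion at (293,163), the garlic at (429,119) and the honey at (200,266). Next I'll work out their positions.

```bash
cat > h.py <<'E'
import numpy as np,cv2
from scipy.optimize import least_squares
def cloud(d,K,T):
    v,u=np.indices(d.shape); P=np.stack([(u-K[0,2])/K[0,0]*d,(v-K[1,2])/K[1,1]*d,d],-1)
    W=P@T[:3,:3].T+T[:3,3]; W[d<=0]=np.nan; return W
def plane(u,v,z,K,T):
    r=T[:3,:3]@np.array([(u-K[0,2])/K[0,0],(v-K[1,2])/K[1,1],1]); return T[:3,3]+r*(z-T[2,3])/r[2]
def fit(xy,r):
    f=least_squares(lambda c:np.hypot(*(xy-c[:2]).T)-r,xy.mean(0),loss='soft_l1',f_scale=.002); return f.x
E
python3 - <<'E'
from h import *
Z=np.load('side0.npz');W=cloud(Z['d'],Z['K'],Z['T'])
for n,u,v in [('A',344,209),('B',344,130),('C',251,208),('lid',267,281),('base',432,190),('onion',293,163),('garlic',429,119),('honey',200,266)]:
    w=W[v-32:v+33,u-32:u+33].reshape(-1,3); w=w[np.isfinite(w[:,2])]
    c=plane(u,v,.04,Z['K'],Z['T'])[:2]
    w=w[(np.hypot(*(w[:,:2]-c).T)<.055)&(w[:,2]<.1)]
    o=w[w[:,2]>.006]; zt=np.percentile(o[:,2],97)
    t=o[o[:,2]>zt-.005]
    mc=cv2.minEnclosingCircle(t[:,:2].astype(np.float32))
    print(n,'ztop',round(zt,4),'enc',np.round(mc[0],4),round(mc[1],4),'fit',np.round(fit(t[:,:2],.0305),4),'bbox',np.round(o[:,:2].min(0),3),np.round(o[:,:2].max(0),3),len(t))
E
```

```text
A ztop 0.0754 enc [0.4833 0.0245] 0.0326 fit [0.4831 0.0243] bbox [ 0.433 -0.016] [0.528 0.073] 150
B ztop 0.0572 enc [ 0.6478 -0.1086] 0.034 fit [ 0.6484 -0.1077] bbox [ 0.603 -0.14 ] [ 0.692 -0.053] 131
C ztop 0.0434 enc [0.6148 0.1798] 0.0327 fit [0.6138 0.1793] bbox [0.566 0.131] [0.647 0.22 ] 144
lid ztop 0.0468 enc [0.4598 0.2442] 0.0121 fit [0.4627 0.2732] bbox [0.405 0.212] [0.504 0.282] 106
base ztop 0.0151 enc [ 0.4113 -0.1761] 0.0418 fit [ 0.411 -0.176] bbox [ 0.351 -0.216] [ 0.455 -0.131] 408
onion ztop 0.0674 enc [0.6501 0.0441] 0.016 fit [0.6763 0.0515] bbox [ 0.614 -0.011] [0.684 0.097] 81
garlic ztop 0.0496 enc [ 0.5565 -0.3033] 0.0144 fit [ 0.559  -0.3283] bbox [ 0.503 -0.342] [ 0.598 -0.261] 49
honey ztop 0.0883 enc [0.5506 0.3356] 0.0315 fit [0.5506 0.336 ] bbox [0.517 0.284] [0.583 0.377] 760
```

```bash
python3 -m crank '0 0 0 0 0 .957;0 0 0 0 0 .957;0 0 0 0 0 .957;.46 -.78 0 0 0 0;.46 -.78 0 0 0 0;.46 -.78 0 0 0 0;.46 -.78 0 0 0 0;.46 -.78 0 0 0 0;.46 -.78 0 0 0 0;.46 -.78 0 0 0 0;.46 -.78 0 0 0 0;0 0 0 0 0 0' -1
python3 - <<'E'
from station import telemetry, eyes
import cv2
s=telemetry.sense();print(s['eef_pos'],s['orientation'],s['joints'],s['time'])
i=eyes.camera_info('wrist');p,d=eyes.capture('wrist');print(i['pose'].round(3),i['camera_matrix'].round(1))
cv2.imwrite('pics/w0.png',p[:,:,::-1])
E
```

```text
time: 1.6
eef_pos: [0.3474, -0.2114, 0.2312]
orientation: [-0.0, 1.0, 0.002, -0.0]
wrist_force: [-0.4, -0.5, 0.2]
finger_gap: 0.0856
grasp_force: 0.0
[ 0.34736552 -0.2114035   0.23124862] [-3.04720653e-04  9.99998678e-01  1.59503265e-03 -8.13561354e-05] [-8.40035817e-01  1.26833712e-01  1.65480911e+00  2.91111914e-04
  1.36051272e+00  7.27509597e-01] 1.6
[[ 0.003 -0.957 -0.291  0.422]
 [-1.    -0.003 -0.    -0.211]
 [-0.001  0.291 -0.957  0.374]
 [ 0.     0.     0.     1.   ]] [[337.1   0.  322.1]
 [  0.  337.1 198.9]
 [  0.    0.    1. ]]
```

View pics/w0.png

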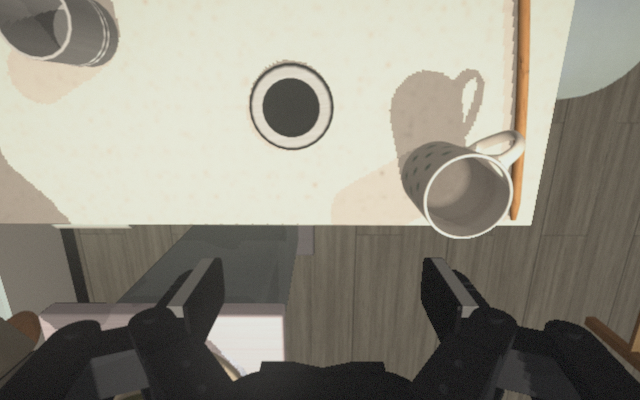

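The wrist view shows the base at (291,106) with its dark recess, and the deep tin at the upper left around (45,25).

```bash
cat >> h.py <<'E'
def look(name='wrist',save=None):
    from station import eyes
    i=eyes.camera_info(name);p,d=eyes.capture(name)
    if save: cv2.imwrite(save,p[:,:,::-1])
    return p,d,i['camera_matrix'],i['pose']
def onplane(uv,z,K,T):
    r=np.c_[(uv[:,0]-K[0,2])/K[0,0],(uv[:,1]-K[1,2])/K[1,1],np.ones(len(uv))]@T[:3,:3].T
    return (T[:3,3]+r*((z-T[2,3])/r[:,2])[:,None])[:,:2]
def ring(L,c,h,R=.032,r=.029,hi=.006,lo=.004):
    """rim of outer radius R at height h near c, from depth-selected pixels cast on the plane z=h"""
    p,d,K,T=L; W=cloud(d,K,T)
    m=(np.hypot(W[...,0]-c[0],W[...,1]-c[1])<R+.02)&(W[...,2]>h-lo)&(W[...,2]<h+hi)
    v,u=np.nonzero(m)
    if len(u)<20: return None
    q=onplane(np.c_[u,v].astype(float),h,K,T)
    zm=np.median(W[m][:,2]); e=cv2.minEnclosingCircle(q.astype(np.float32))
    return dict(enc=np.round(e[0],4),R=round(e[1],4),fit=np.round(fit(q,(R+r)/2),4),z=round(float(zm),4),n=len(u))
def dark(L,c,z,thr=60,win=.045):
    """dark disc at height z near c: centroid of its contour's minimum circle"""
    p,d,K,T=L; g=cv2.cvtColor(p,cv2.COLOR_RGB2GRAY); v,u=np.nonzero(g<thr)
    q=onplane(np.c_[u,v].astype(float),z,K,T); q=q[np.hypot(*(q-c).T)<win]
    e=cv2.minEnclosingCircle(q.astype(np.float32)); return np.round(e[0],4),round(e[1],4),np.round(q.mean(0),4)
E
python3 - <<'E'
from h import *
L=look()
print(dark(L,np.array([.411,-.176]),.004,win=.034)); print('rim',ring(L,(.411,-.176),.010,R=.036))
Z=np.load('side0.npz');S=(Z['p'],Z['d'],Z['K'],Z['T'])
print('side base',dark(S,np.array([.411,-.176]),.004,win=.034))
for c,h in [((.483,.0245),.072),((.648,-.108),.054),((.614,.179),.04)]: print(ring(S,c,h))
Z=np.load('scene0.npz');S=(Z['p'],Z['d'],Z['K'],Z['T'])
for c,h in [((.483,.0245),.072),((.648,-.108),.054),((.614,.179),.04)]: print(ring(S,c,h))
W=cloud(L[1],L[2],L[3]);print('table z bias',np.nanmedian(W[60:100,180:230,2]))
E
```

```text
(array([0., 0.]), 0.0, array([nan, nan]))
rim {'enc': array([ 0.41  , -0.1788]), 'R': 0.0428, 'fit': array([ 0.411, -0.178]), 'z': 0.0098, 'n': 2513}
side base (array([ 0.4128, -0.1821]), 0.0288, array([ 0.4126, -0.1818]))
{'enc': array([0.4832, 0.024 ]), 'R': 0.0333, 'fit': array([0.4835, 0.0241]), 'z': 0.0732, 'n': 175}
{'enc': array([ 0.6471, -0.1092]), 'R': 0.0345, 'fit': array([ 0.6486, -0.1079]), 'z': 0.0551, 'n': 158}
{'enc': array([0.6137, 0.1783]), 'R': 0.0333, 'fit': array([0.6142, 0.1791]), 'z': 0.041, 'n': 165}
{'enc': array([0.4814, 0.0303]), 'R': 0.035, 'fit': array([0.4819, 0.0293]), 'z': 0.0712, 'n': 109}
{'enc': array([ 0.6449, -0.1013]), 'R': 0.0362, 'fit': array([ 0.6461, -0.1026]), 'z': 0.0533, 'n': 79}
{'enc': array([0.6123, 0.185 ]), 'R': 0.0357, 'fit': array([0.6126, 0.1837]), 'z': 0.0394, 'n': 118}
table z bias -0.00033482308123766735h.py:31: RuntimeWarning: Mean of empty slice.
  e=cv2.minEnclosingCircle(q.astype(np.float32)); return np.round(e[0],4),round(e[1],4),np.round(q.mean(0),4)
  ret = um.true_divide(
```

```bash
python3 - <<'E'
from h import *
L=look()
for t in (75,90,110): print(dark(L,np.array([.411,-.178]),.004,t,.034))
E
python3 -m crank '.54 -.94 0 0 0 0;.54 -.94 0 0 0 0;.54 -.94 0 0 0 0;.54 -.94 0 0 0 0;.54 -.94 0 0 0 0;0 0 0 0 0 0;0 0 0 0 0 0' -1
python3 - <<'E'
from h import *
L=look(save='pics/w1.png'); print(ring(L,(.483,.025),.072))
E
```

```text
(array([ 0.4099, -0.1772]), 0.0294, array([ 0.4092, -0.1812]))
(array([ 0.4098, -0.177 ]), 0.0298, array([ 0.4105, -0.1769]))
(array([ 0.4098, -0.177 ]), 0.03, array([ 0.4104, -0.1769]))
time: 2.62
eef_pos: [0.4818, 0.0202, 0.231]
orientation: [0.0, 1.0, -0.001, -0.0]
wrist_force: [0.1, -0.7, -0.5]
finger_gap: 0.0851
grasp_force: 0.0
{'enc': array([0.4825, 0.0243]), 'R': 0.032, 'fit': array([0.4826, 0.0242]), 'z': 0.0717, 'n': 743}
```

View pics/w1.png

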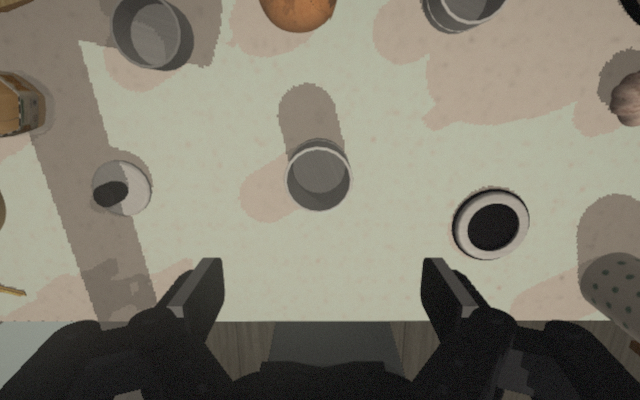

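The deep tin's rim is centred at (318,175), midway between the fingers. I'll grasp it now.

```bash
python3 -m crank '.015 -.085 0 0 0 0;0 0 .7 0 0 0;0 0 .7 0 0 0;0 0 .7 0 0 0;0 0 .6 0 0 0;0 0 .5 0 0 0;0 0 .5 0 0 0;0 0 .3 0 0 0;0 0 0 0 0 0;0 0 0 0 0 0' -1 && python3 -m crank '0 0 0 0 0 0;0 0 0 0 0 0;0 0 0 0 0 0;0 0 0 0 0 0;0 0 0 0 0 0;0 0 0 0 0 0;0 0 0 0 0 0;0 0 0 0 0 0' 1
```

```text
time: 3.92
eef_pos: [0.483, 0.0251, 0.032]
orientation: [0.0, 1.0, -0.001, 0.001]
wrist_force: [-0.5, 0.4, -0.4]
finger_gap: 0.0856
grasp_force: 0.0
time: 4.92
eef_pos: [0.483, 0.0254, 0.0323]
orientation: [0.0, 1.0, -0.0, 0.001]
wrist_force: [-1.5, -0.7, 8.7]
finger_gap: 0.062
grasp_force: 64.9
```

```bash
python3 -m crank '0 0 -.4 0 0 0;0 0 -.7 0 0 0;0 0 -.7 0 0 0;-.36 1 0 0 0 0;-.36 1 0 0 0 0;-.36 1 0 0 0 0;-.36 1 0 0 0 0;0 0 0 0 0 0;0 0 0 0 0 0' 1
python3 - <<'E'
from h import *
from station import telemetry
s=telemetry.sense();e=s['eef_pos'];L=look(save='pics/w2.png');print(e,s['finger_gap'])
W=cloud(L[1],L[2],L[3])
h=e[2]+.072-.0323
print(h,ring(L,e[:2],h)); 
for t in (75,90,110):print(dark(L,np.array([.4098,-.177]),.004,t,.034))
E
```

```text
time: 6.05
eef_pos: [0.4104, -0.1741, 0.1214]
orientation: [-0.0, 1.0, -0.001, -0.0]
wrist_force: [0.5, 0.3, -1.0]
finger_gap: 0.062
grasp_force: 66.0
[ 0.41035435 -0.17407289  0.12142606] 0.06195165572568463
0.16112606119338074 {'enc': array([ 0.4185, -0.1742]), 'R': 0.0447, 'fit': array([ 0.4106, -0.1738]), 'z': 0.1609, 'n': 5426}
(array([ 0.4095, -0.1773]), 0.0299, array([ 0.4237, -0.1785]))
(array([ 0.4064, -0.1762]), 0.0328, array([ 0.4132, -0.1736]))
(array([ 0.4057, -0.1767]), 0.0332, array([ 0.4079, -0.1768]))
```

View pics/w2.png

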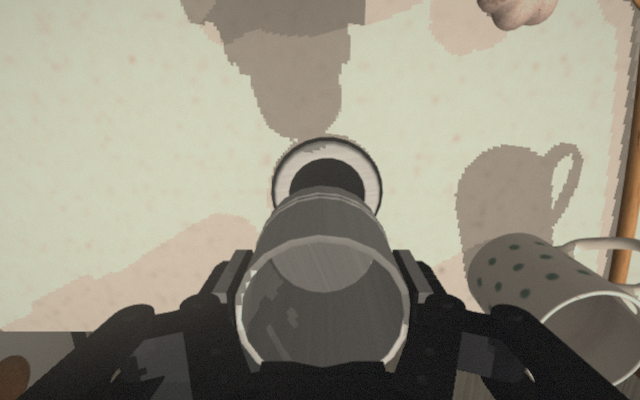

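The held tin's rim is centred near (323,305) and the base shows behind it at (327,185). It needs a 3 mm correction in y before I lower it.

```bash
python3 -m crank '-.015 .062 0 0 0 0;0 0 .5 0 0 0;0 0 .5 0 0 0;0 0 .4 0 0 0;0 0 .15 0 0 0;0 0 .05 0 0 0;0 0 .05 0 0 0;0 0 0 0 0 0;0 0 0 0 0 0' 1; python3 -m crank '0 0 .03 0 0 0;0 0 .03 0 0 0;0 0 0 0 0 0;0 0 0 0 0 0' 1
```

```text
time: 7.22
eef_pos: [0.4098, -0.1776, 0.0391]
orientation: [0.0, 1.0, -0.0, 0.0]
wrist_force: [1.3, 0.4, -1.2]
finger_gap: 0.062
grasp_force: 66.0
time: 7.72
eef_pos: [0.4098, -0.1776, 0.0364]
orientation: [0.0, 1.0, -0.0, 0.0]
wrist_force: [-2.0, 1.2, 8.2]
finger_gap: 0.0618
grasp_force: 66.9
```

```bash
python3 -m crank '0 0 0 0 0 0;0 0 0 0 0 0;0 0 0 0 0 0;0 0 0 0 0 0;0 0 -.4 0 0 0;0 0 -1 0 0 0;0 0 -1 0 0 0;0 0 -1 0 0 0;0 0 -.4 0 0 0;0 0 0 0 0 0;0 0 0 0 0 0' -1
python3 - <<'E'
from h import *
L=look(save='pics/w3.png');print(ring(L,(.41,-.177),.076))
Z=np.load('side0.npz')
for u,v in [(370,85),(400,104),(440,85)]: print('kettle',plane(u,v,0.01,Z['K'],Z['T']).round(3))
E
python3 -m crank '.95 -.28 0 0 0 0;.95 -.28 0 0 0 0;.95 -.28 0 0 0 0;.95 -.28 0 0 0 0;0 0 0 0 0 0;0 0 0 0 0 0' -1
python3 - <<'E'
from h import *
L=look(save='pics/w4.png');print(ring(L,(.648,-.107),.054))
E
```

```text
time: 9.1
eef_pos: [0.4093, -0.1772, 0.2246]
orientation: [-0.001, 1.0, -0.0, -0.001]
wrist_force: [-0.6, 0.5, -0.4]
finger_gap: 0.0856
grasp_force: 0.0
{'enc': array([ 0.4092, -0.1777]), 'R': 0.032, 'fit': array([ 0.4095, -0.1777]), 'z': 0.0757, 'n': 796}
kettle [ 0.733 -0.264  0.01 ]
kettle [ 0.64  -0.285  0.01 ]
kettle [ 0.624 -0.412  0.01 ]
time: 9.9
eef_pos: [0.5991, -0.1217, 0.2246]
orientation: [-0.0, 1.0, -0.0, -0.001]
wrist_force: [0.8, -1.1, 0.1]
finger_gap: 0.0851
grasp_force: 0.0
{'enc': array([ 0.6473, -0.1081]), 'R': 0.0318, 'fit': array([ 0.6473, -0.1081]), 'z': 0.0538, 'n': 748}
```

View pics/w4.png

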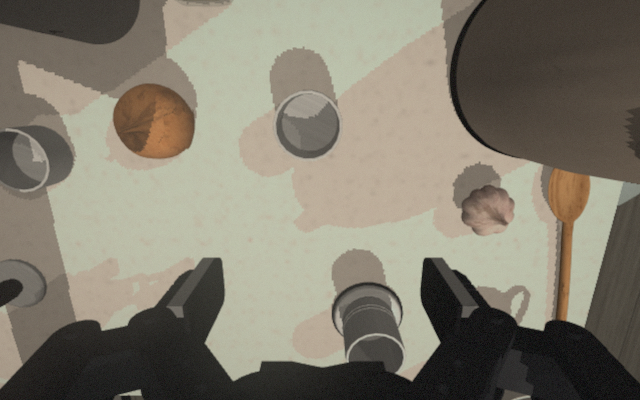

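The middle tin is at (308,125). The deep tin is seated, with its rim at z 0.0757.

```bash
python3 -m crank '.96 -.27 0 0 0 0;0 0 .7 0 0 0;0 0 .7 0 0 0;0 0 .7 0 0 0;0 0 .7 0 0 0;0 0 .6 0 0 0;0 0 .5 0 0 0;0 0 .25 0 0 0;0 0 0 0 0 0;0 0 0 0 0 0' -1 && python3 -m crank '0 0 0 0 0 0;0 0 0 0 0 0;0 0 0 0 0 0;0 0 0 0 0 0;0 0 0 0 0 0;0 0 0 0 0 0;0 0 0 0 0 0;0 0 0 0 0 0' 1
```

```text
time: 11.2
eef_pos: [0.6482, -0.1085, 0.0196]
orientation: [0.0, 1.0, -0.001, 0.001]
wrist_force: [-0.6, -0.9, 0.9]
finger_gap: 0.0852
grasp_force: 0.0
time: 12.2
eef_pos: [0.6485, -0.1084, 0.0198]
orientation: [0.0, 1.0, -0.0, 0.001]
wrist_force: [-0.8, 0.2, 6.2]
finger_gap: 0.0621
grasp_force: 66.0
```

```bash
python3 -m crank '0 0 -.4 0 0 0;0 0 -.8 0 0 0;0 0 -.8 0 0 0;0 0 -.6 0 0 0;-.95 .277 0 0 0 0;-.95 .277 0 0 0 0;-.95 .277 0 0 0 0;-.95 .277 0 0 0 0;-.95 .277 0 0 0 0;0 0 0 0 0 0;0 0 0 0 0 0' 1
cat > g.py <<'E'
import sys
from h import *
from station import telemetry
H,z0,bx,by=map(float,sys.argv[1:5])  # tin height, TCP z at grasp, tower centre
s=telemetry.sense();e=s['eef_pos'];L=look(save=sys.argv[5] if len(sys.argv)>5 else None)
r=ring(L,e[:2],e[2]+H-z0);print(e,s['orientation'].round(4) if hasattr(s['orientation'],'round') else s['orientation'],r)
d=np.array([bx,by])-r['fit'];print('tool shift units x,y',(d*[1,-1]/.05).round(3))
E
python3 g.py .054 .0198 .4094 -.1777 pics/w5.png
```

```text
time: 13.58
eef_pos: [0.4108, -0.1775, 0.1488]
orientation: [0.0, 1.0, -0.001, 0.001]
wrist_force: [0.7, 1.1, -1.6]
finger_gap: 0.0624
grasp_force: 65.7
[ 0.41081921 -0.17748261  0.14876453] [ 3.e-04  1.e+00 -6.e-04  6.e-04] {'enc': array([ 0.4162, -0.1773]), 'R': 0.0458, 'fit': array([ 0.4112, -0.1772]), 'z': 0.1827, 'n': 5649}
tool shift units x,y [-0.036  0.01 ]
```

View pics/w5.png

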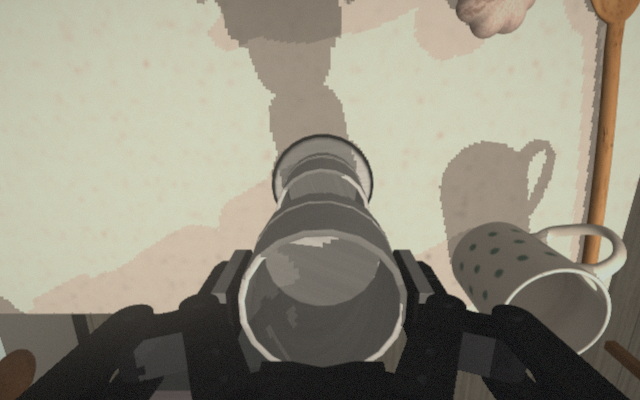

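The middle tin's rim is at about (323,300), lined up over the deep tin behind it. I'll lower it.

```bash
python3 -m crank '-.018 .005 0 0 0 0;0 0 .4 0 0 0;0 0 .4 0 0 0;0 0 .2 0 0 0;0 0 .06 0 0 0;0 0 .06 0 0 0;0 0 0 0 0 0;0 0 0 0 0 0' 1; python3 -m crank '0 0 .04 0 0 0;0 0 .04 0 0 0;0 0 0 0 0 0;0 0 0 0 0 0' 1
```

```text
time: 14.62
eef_pos: [0.4095, -0.1776, 0.0927]
orientation: [0.0, 1.0, -0.0, 0.0]
wrist_force: [-0.2, 0.1, -0.9]
finger_gap: 0.0626
grasp_force: 65.7
time: 15.12
eef_pos: [0.4096, -0.1776, 0.0897]
orientation: [0.001, 1.0, -0.0, 0.001]
wrist_force: [-4.0, 3.2, 18.5]
finger_gap: 0.0628
grasp_force: 67.5
```

```bash
python3 -m crank '0 0 -.03 0 0 0;0 0 0 0 0 0;0 0 0 0 0 0;0 0 0 0 0 0;0 0 -.4 0 0 0;0 0 -1 0 0 0;0 0 -1 0 0 0;0 0 -.8 0 0 0;0 0 0 0 0 0;0 0 0 0 0 0' -1
python3 - <<'E'
from h import *
L=look();print(ring(L,(.41,-.177),.124))
E
python3 -m crank '.4 -.9 0 0 0 0;.4 -.9 0 0 0 0;.4 -.9 0 0 0 0;.4 -.9 0 0 0 0;.4 -.9 0 0 0 0;.4 -.9 0 0 0 0;.4 -.9 0 0 0 0;.4 -.9 0 0 0 0;0 0 0 0 0 0;0 0 0 0 0 0' -1
python3 - <<'E'
from h import *
L=look(save='pics/w6.png');print(ring(L,(.6135,.179),.040))
E
```

```text
time: 16.38
eef_pos: [0.409, -0.1772, 0.2489]
orientation: [-0.001, 1.0, -0.0, -0.001]
wrist_force: [-0.5, -0.6, -0.5]
finger_gap: 0.0855
grasp_force: 0.0
{'enc': array([ 0.4089, -0.1775]), 'R': 0.0321, 'fit': array([ 0.4092, -0.1776]), 'z': 0.1238, 'n': 936}
time: 17.68
eef_pos: [0.5692, 0.1819, 0.2485]
orientation: [0.0, 1.0, -0.0, -0.001]
wrist_force: [0.4, -0.8, 0.0]
finger_gap: 0.0854
grasp_force: 0.0
{'enc': array([0.6132, 0.1794]), 'R': 0.0318, 'fit': array([0.6134, 0.1794]), 'z': 0.0397, 'n': 586}
```

View pics/w6.png

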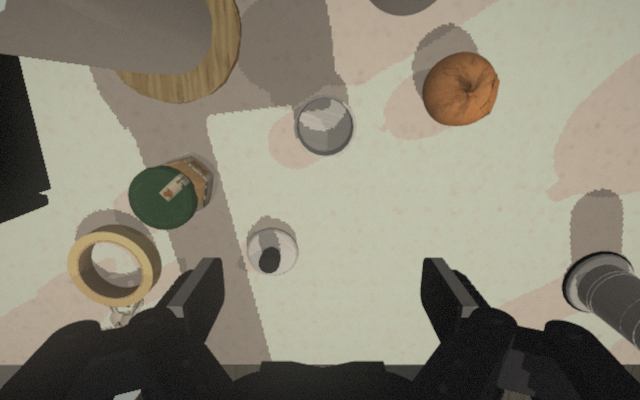

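The shallow tin is at (325,126) and the lid at (271,251). Nothing is close to the fingers.

```bash
python3 -m crank '.875 .05 0 0 0 0;0 0 .8 0 0 0;0 0 .8 0 0 0;0 0 .8 0 0 0;0 0 .8 0 0 0;0 0 .8 0 0 0;0 0 .5 0 0 0;0 0 .3 0 0 0;0 0 0 0 0 0;0 0 0 0 0 0' -1 && python3 -m crank '0 0 0 0 0 0;0 0 0 0 0 0;0 0 0 0 0 0;0 0 0 0 0 0;0 0 0 0 0 0;0 0 0 0 0 0;0 0 0 0 0 0;0 0 0 0 0 0' 1
```

```text
time: 18.98
eef_pos: [0.614, 0.1796, 0.0111]
orientation: [-0.0, 1.0, -0.001, 0.001]
wrist_force: [0.0, -0.7, -0.8]
finger_gap: 0.0852
grasp_force: 0.0
time: 19.98
eef_pos: [0.614, 0.1799, 0.011]
orientation: [-0.0, 1.0, -0.0, 0.001]
wrist_force: [-1.5, 0.1, 5.9]
finger_gap: 0.0612
grasp_force: 66.6
```

```bash
python3 -m crank '0 0 -.4 0 0 0;0 0 -1 0 0 0;0 0 -1 0 0 0;0 0 -1 0 0 0;0 0 0 0 0 0' 1; python3 -m crank '-.51 .893 0 0 0 0;-.51 .893 0 0 0 0;-.51 .893 0 0 0 0;-.51 .893 0 0 0 0;-.51 .893 0 0 0 0;-.51 .893 0 0 0 0;-.51 .893 0 0 0 0;-.51 .893 0 0 0 0;0 0 0 0 0 0;0 0 0 0 0 0' 1
python3 g.py .040 .011 .4092 -.1776 pics/w7.png
```

```text
time: 20.6
eef_pos: [0.6147, 0.1801, 0.1843]
orientation: [-0.0, 1.0, -0.0, 0.004]
wrist_force: [1.0, -0.1, -1.4]
finger_gap: 0.061
grasp_force: 65.9
time: 21.85
eef_pos: [0.4088, -0.1768, 0.1792]
orientation: [-0.001, 1.0, -0.001, -0.001]
wrist_force: [-0.2, 0.4, -1.4]
finger_gap: 0.0614
grasp_force: 65.9
[ 0.40880971 -0.17675821  0.17919304] [-6.e-04  1.e+00 -7.e-04 -5.e-04] {'enc': array([ 0.4127, -0.1766]), 'R': 0.0463, 'fit': array([ 0.4096, -0.1766]), 'z': 0.2079, 'n': 5923}
tool shift units x,y [-0.008  0.02 ]
```

View pics/w7.png

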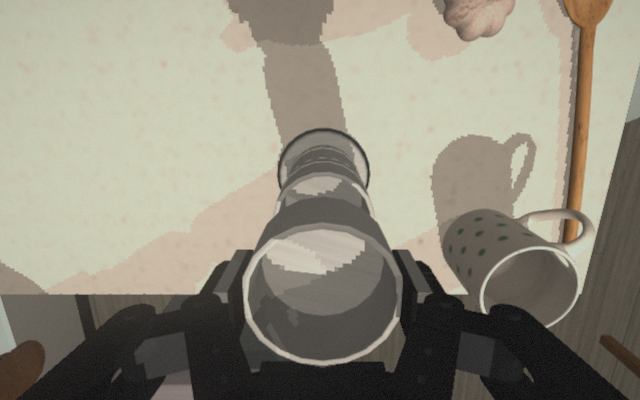

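The shallow tin's rim is at (323,295), in line with the tower. I'll nudge it 1 mm and lower it.

```bash
python3 -m crank '.012 .018 0 0 0 0;0 0 .4 0 0 0;0 0 .3 0 0 0;0 0 .15 0 0 0;0 0 .06 0 0 0;0 0 0 0 0 0;0 0 0 0 0 0' 1; python3 -m crank '0 0 .04 0 0 0;0 0 .04 0 0 0;0 0 .02 0 0 0;0 0 0 0 0 0;0 0 0 0 0 0' 1
```

```text
time: 22.78
eef_pos: [0.4099, -0.1782, 0.1347]
orientation: [0.0, 1.0, -0.0, 0.0]
wrist_force: [0.8, -0.3, -1.2]
finger_gap: 0.0614
grasp_force: 65.9
time: 23.4
eef_pos: [0.4097, -0.1781, 0.1293]
orientation: [-0.0, 1.0, -0.0, 0.0]
wrist_force: [0.3, 0.0, -2.4]
finger_gap: 0.061
grasp_force: 65.9
```

```bash
python3 -m crank '0 0 .02 0 0 0;0 0 0 0 0 0;0 0 0 0 0 0' 1
```

```text
time: 23.78
eef_pos: [0.4099, -0.1782, 0.1291]
orientation: [0.0, 1.0, -0.0, 0.001]
wrist_force: [-2.0, 1.2, 7.7]
finger_gap: 0.0611
grasp_force: 67.0
```

```bash
python3 -m crank '0 0 0 0 0 0;0 0 0 0 0 0;0 0 0 0 0 0;0 0 0 0 0 0;0 0 -.4 0 0 0;0 0 -1 0 0 0;0 0 -1 0 0 0;0 0 -.4 0 0 0;0 0 0 0 0 0;0 0 0 0 0 0' -1
python3 - <<'E'
from h import *
L=look();print(ring(L,(.41,-.177),.158))
E
python3 -m crank '.05 -.93 0 0 0 0;.05 -.93 0 0 0 0;.05 -.93 0 0 0 0;.05 -.93 0 0 0 0;.05 -.93 0 0 0 0;.05 -.93 0 0 0 0;.05 -.93 0 0 0 0;.05 -.93 0 0 0 0;.05 -.93 0 0 0 0;0 0 0 0 0 0;0 0 0 0 0 0' -1
python3 - <<'E'
from h import *
L=look(save='pics/w8.png');print(ring(L,(.46,.245),.044,R=.012,r=0,lo=.003));print(ring(L,(.46,.245),.015,R=.032,lo=.003,hi=.003))
c=np.array([.46,.245])
for t in (60,80): print(dark(L,c,.044,t,.03))
E
```

```text
time: 25.02
eef_pos: [0.4093, -0.1778, 0.2671]
orientation: [-0.001, 1.0, -0.0, -0.001]
wrist_force: [0.4, 0.7, -0.1]
finger_gap: 0.0855
grasp_force: 0.0
{'enc': array([ 0.4097, -0.1782]), 'R': 0.032, 'fit': array([ 0.4099, -0.1781]), 'z': 0.1577, 'n': 1052}
time: 26.45
eef_pos: [0.4323, 0.24, 0.2674]
orientation: [0.0, 1.0, -0.0, -0.001]
wrist_force: [-0.4, -0.5, -0.3]
finger_gap: 0.0855
grasp_force: 0.0
{'enc': array([0.4593, 0.2442]), 'R': 0.0118, 'fit': array([0.4593, 0.2441]), 'z': 0.0438, 'n': 365}
{'enc': array([0.4592, 0.244 ]), 'R': 0.0315, 'fit': array([0.4563, 0.2442]), 'z': 0.014, 'n': 1842}
(array([0.4633, 0.2446]), 0.009, array([0.4661, 0.244 ]))
(array([0.4596, 0.244 ]), 0.0118, array([0.4597, 0.2442]))
```

View pics/w8.png

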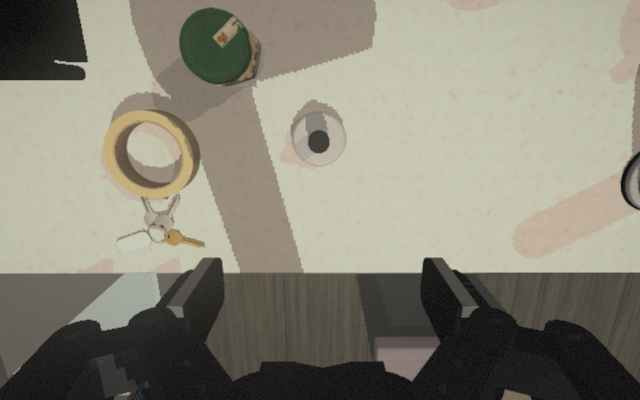

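The knob is at (319,141) with the lid disc around it. I'll grasp the knob.

```bash
python3 -m crank '.53 -.082 0 0 0 0;0 0 .8 0 0 0;0 0 .8 0 0 0;0 0 .8 0 0 0;0 0 .8 0 0 0;0 0 .8 0 0 0;0 0 .6 0 0 0;0 0 .3 0 0 0;0 0 0 0 0 0;0 0 0 0 0 0' -1 && python3 -m crank '0 0 0 0 0 0;0 0 0 0 0 0;0 0 0 0 0 0;0 0 0 0 0 0;0 0 0 0 0 0;0 0 0 0 0 0;0 0 0 0 0 0;0 0 0 0 0 0;0 0 0 0 0 0;0 0 0 0 0 0' 1
```

```text
time: 27.75
eef_pos: [0.4597, 0.2444, 0.0244]
orientation: [-0.0, 1.0, -0.001, 0.001]
wrist_force: [-0.2, 0.2, 0.6]
finger_gap: 0.0853
grasp_force: 0.0
time: 29.0
eef_pos: [0.4591, 0.2445, 0.0238]
orientation: [-0.0, 1.0, -0.0, 0.0]
wrist_force: [-1.1, -1.6, 5.6]
finger_gap: 0.0217
grasp_force: 58.9
```

```bash
python3 -m crank '0 0 -.3 0 0 0;0 0 -.8 0 0 0;0 0 -1 0 0 0;0 0 -1 0 0 0;0 0 -.9 0 0 0;0 0 0 0 0 0' 1; python3 -m crank '-.11 .939 0 0 0 0;-.11 .939 0 0 0 0;-.11 .939 0 0 0 0;-.11 .939 0 0 0 0;-.11 .939 0 0 0 0;-.11 .939 0 0 0 0;-.11 .939 0 0 0 0;-.11 .939 0 0 0 0;-.11 .939 0 0 0 0;0 0 0 0 0 0;0 0 0 0 0 0' 1
python3 - <<'E'
from h import *
from station import telemetry
s=telemetry.sense();e=np.array(s['eef_pos']);L=look(save='pics/w9.png')
print(e,ring(L,e[:2],e[2]-.0238+.015,lo=.003,hi=.003))
E
```

```text
time: 29.75
eef_pos: [0.46, 0.2448, 0.2273]
orientation: [-0.001, 1.0, -0.0, 0.004]
wrist_force: [0.4, -0.9, -1.0]
finger_gap: 0.022
grasp_force: 59.0
time: 31.12
eef_pos: [0.4088, -0.1774, 0.2229]
orientation: [-0.001, 1.0, -0.001, -0.001]
wrist_force: [0.7, 1.1, -1.5]
finger_gap: 0.0218
grasp_force: 59.1
[ 0.40879332 -0.17741295  0.22287598] {'enc': array([ 0.4097, -0.1773]), 'R': 0.0312, 'fit': array([ 0.3995, -0.1773]), 'z': 0.2132, 'n': 5509}
```

View pics/w9.png

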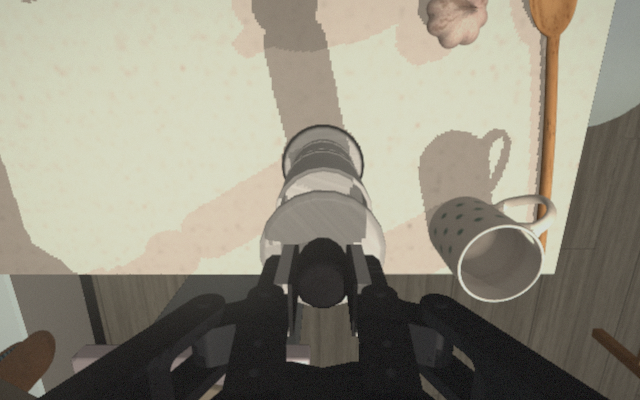

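The lid is level at about (322,235), centred over the tower. I'll lower it.

```bash
python3 -m crank '.008 .014 0 0 0 0;0 0 .4 0 0 0;0 0 .3 0 0 0;0 0 .12 0 0 0;0 0 0 0 0 0;0 0 0 0 0 0' 1; python3 -m crank '0 0 .04 0 0 0;0 0 .03 0 0 0;0 0 .02 0 0 0;0 0 0 0 0 0;0 0 0 0 0 0' 1
```

```text
time: 31.92
eef_pos: [0.4098, -0.1788, 0.1829]
orientation: [0.0, 1.0, -0.0, 0.0]
wrist_force: [0.1, -0.3, -0.5]
finger_gap: 0.0219
grasp_force: 59.1
time: 32.55
eef_pos: [0.4096, -0.1788, 0.1779]
orientation: [0.0, 1.0, -0.0, 0.0]
wrist_force: [-0.8, 1.2, -0.2]
finger_gap: 0.022
grasp_force: 59.1
```

```bash
python3 -m crank '0 0 .03 0 0 0;0 0 .02 0 0 0;0 0 0 0 0 0;0 0 0 0 0 0' 1
```

```text
time: 33.05
eef_pos: [0.4098, -0.1789, 0.1757]
orientation: [0.0, 1.0, -0.0, 0.0]
wrist_force: [-1.0, 0.2, 5.8]
finger_gap: 0.0217
grasp_force: 59.7
```

It seated at the expected height. I'll release, back off and check.

```bash
python3 -m crank '0 0 0 0 0 0;0 0 0 0 0 0;0 0 0 0 0 0;0 0 0 0 0 0;0 0 0 0 0 0;0 0 -.4 0 0 0;0 0 -1 0 0 0;0 0 -.8 0 0 0;0 0 0 0 0 0;0 0 0 0 0 0' -1
python3 - <<'E'
from h import *
L=look();print(ring(L,(.41,-.178),.167,lo=.003,hi=.003));print(ring(L,(.41,-.178),.196,R=.012,r=0,lo=.003))
E
python3 -m crank '-.3 -.9 0 0 0 0;-.3 -.9 0 0 0 0;-.3 -.9 0 0 0 0;-.1 -.9 0 0 0 0;0 -.9 0 0 0 0;0 0 0 0 0 0;0 0 0 0 0 0' -1
python3 - <<'E'
from h import *
a=look('side',None)[0];b=look('scene')[0]
o=np.vstack([a[60:360,200:560],b[80:300,180:540]]);cv2.imwrite('pics/f.png',o[:,:,::-1])
E
```

```text
time: 34.3
eef_pos: [0.4093, -0.1785, 0.2845]
orientation: [-0.0, 1.0, -0.0, -0.001]
wrist_force: [-0.2, -0.0, -0.6]
finger_gap: 0.0853
grasp_force: 0.0
{'enc': array([ 0.4106, -0.179 ]), 'R': 0.0314, 'fit': array([ 0.4043, -0.179 ]), 'z': 0.1661, 'n': 3548}
{'enc': array([ 0.4104, -0.1789]), 'R': 0.0119, 'fit': array([ 0.4103, -0.1789]), 'z': 0.1957, 'n': 765}
time: 35.22
eef_pos: [0.3596, 0.0461, 0.2846]
orientation: [-0.0, 1.0, -0.0, -0.001]
wrist_force: [-0.5, -0.8, -0.7]
finger_gap: 0.0854
grasp_force: 0.0
```

View pics/f.png

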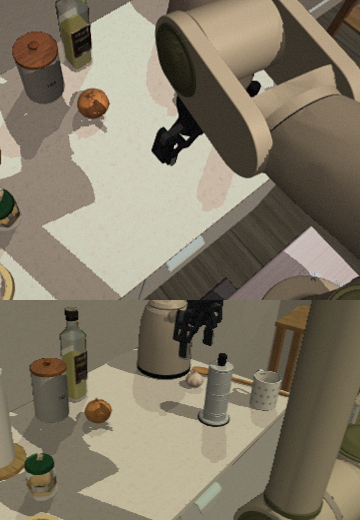

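The scene view (lower half) shows the complete, straight tower at (216,390), with the honey jar, garlic and onion where they were. The top of the knob measures z 0.196, which is what a fully seated tower should give.

```bash
python3 -c "
from station import workorder
print(workorder.close_job())"
```

```text
the job is handed in; nothing more can be done
None
```

The lunch tower is assembled on its base in the order asked, straight and freestanding, with the honey jar, garlic and onion untouched, and the job was handed in at about 35 s of the 112 s allowed; no verdict was returned.

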